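Lock the lamp-shade mould with its key

ROBOT

A 6-joint arm with a two-finger parallel gripper is mounted at the origin on the work surface. World frame = base frame: x ahead of the robot, y to its left, z up, the work surface at z = 0. Lengths are in mm, angles in rad, forces in N, time in s.
With the tool pointing down it reaches from about 300 to 775 mm from the base axis. Payload 14.6 kg.
Tool frame: the origin (TCP) lies on the centre line of the jaws, within the pads' length; the fingertips stand 19 mm ahead of it and the grasp point (between the pads) is the TCP (bot.tip_reach is the distance from the TCP to the fingertips, in mm); y points along the fingers, x is the direction in which the jaws open and shut, and the axes are right-handed (so a half turn about y gives the same grasp; the last joint's range is limited). The gripper opens to 85 mm and grips with 20 to 120 N. Pads are 22 mm wide; open, the fingers measure 114 mm over their backs; the gripper's body (76 mm by 85 mm) begins 54 mm behind the grasp point. The pads swing forward as they close: fully open they stand 13 mm farther back than shut.
Start: joints at [1.034, 0.3, 1.521, -0, 1.321, -0.067], TCP at [248.985, 490.404, 250.281] pointing down, gripper open.
Joint ranges: [-3.03, 3.03], [-0.79, 2.21], [0.23, 2.52], [-1.04, 4.18], [0, 3.07], [-2.55, 2.55]. Speed limits (rad/s): [2.22, 2.22, 2.57, 3.14, 3.14, 3.14].

INTERFACE

Orientations are given as a unit quaternion [w, x, y, z].
In Python, from rig import bot gives the robot as it stands. Calls block until the motion is done:
- bot.move_to(position, orientation): joint-space move of the TCP to a pose.
- bot.servo_line(position, attitude=None, speed=150, until_force=None): straight line of the TCP; attitude=None keeps the orientation; speed is the mean speed in mm/s. With until_force (N) it stops when the force on the tool has changed by that much, and returns True; else False.
- bot.move_joints(angles): joint-space move.
- bot.move_gripper(opening, grip_force=None): finger opening in mm; grip_force is the grip in N (None keeps the last); returns when the fingers have stopped.
- bot.dwell(seconds).
- bot.ik(position, orientation): joint angles nearest the present ones, or None.
- bot.read_state(): the state.
- bot.read_camera(name): name is "scene" or "top" or "wrist"; returns a dict with "image" (480x640x3 uint8, blue, green, red), "depth" (480x640 float32, mm along the optical axis (not along the pixel's ray), 0 where there is no reading), "fovy" (degrees; the focal length in pixels is half the picture's height over the tangent of half this angle, whatever the lens; pixels are square), "cx", "cy" (the principal point, pixels), "k1" (the pictures are not rectified: a ray, as slopes to the right and down, at radius r is drawn at 1 + k1 r^2 times it, then the intrinsics apply), "eye" and "attitude" of the camera in the world; the wrist camera has in their place "mount" (4x4, takes a point from camera to tool coordinates, whose origin is the TCP and whose axes are the tool frame's). Camera axes: x right, y down, z forward; pixel columns grow to the right and rows downward; lengths in mm; the calibration is good to about 2 mm. A picture is of the moment at which its call begins: read the wrist's pose just before it.
A pose or a line that the arm cannot do raises bot.MotionError and nothing moves.
- bot.finish_job(): hands the job in, once; it reports no verdict.
The state is a dict: "clock": time; "joint_positions": joint angles; "qvel": joint speeds; "effort": joint torques, N m; "ee_pos": TCP position; "tool_rot": TCP orientation; "ft_force": force on the tool from outside, world axes, zero at the start; "moment": the same for the moment, N m; "grip_width": finger opening in mm.
Only numpy, scipy, OpenCV 4.12 (cv2) and the standard library are available. Lean on these libraries where they do the work, as an engineer would, in place of code of your own. Each camera call takes 0.05 s, during which the arm holds its last target.

TASK

Lock the closed lamp-shade mould: take the flat-bowed key from its stand, push it fully home in the lock on top of the mould, turn it clockwise until you feel it meet its stop so that the bolt shoots under the keeper, then turn it back home and draw it out. Put the key back upright and fully down in the slot it came from, and let go. Work gently: do not force the key in the lock, and leave everything else where it is.

Things in the scene. Friction and masses are not known exactly. Their poses are not given: they have to be found in the camera images.
- key_bow (a point): Steel key, 84 mm long, about 90 g, standing tip down in slot a or b of the stand (it varies). Point: centre of its flat bow, a plate 34 mm wide (x) x 9 thick (y) x 40 high (z); z points up the shaft's axis from tip to bow. Grip it across its thickness. A collar (16 mm diameter, 5 thick) has its underside 34 mm below this point; the key is seated, in lock or stand, when the collar rests on top.
- key_tip (a point): The key's tip, on the shaft's axis 64 mm below the bow's centre; same axes. The shaft is 8 mm in diameter. The bit is a blade 5 mm thick on the lowest 20 mm of the shaft, reaching 18 mm from the axis towards key -x.
- keyhole (a point): Keyhole centre (the lock's axis) at the top face of the steel lock case (64 x 68 x 40 mm) on the mould, 140 mm above the table; z up, x and y as the mould's. Hole 10 mm square plus a slot 7 mm wide reaching 20 mm from the centre towards -x, in a 6 mm cover over a cavity: the key enters and leaves only with its x along this x (home), and turns only when seated.
- stop_axis (a point): Plate at the lock's bottom, on its axis, 36 mm below the keyhole point. It carries the hidden hard stop that the bit meets after 0.95 to 1.40 rad clockwise (seen from above) from home: it varies, find it by feel. The bolt alone takes about 0.05 N m (0.1 at first); at the stop the moment climbs on past that. 3 N on the stop (0.04 N m more) is enough; over 30 N between key and lock is forcing it.
- bolt (a joint): Brass bolt of the lock, 20 mm wide: travel in m towards mould +y; about 0 drawn back (just showing at the case's side), 9 to 14 mm when shot under the bridge-shaped keeper on the other mould half. From about 0.2 rad of clockwise turn the bit pushes it, against about 2 N of friction; it stays where it is left.
- slot_a (a point): A slot's seat, where the key's axis stands, in the top of the wooden key stand (fixed block 70 x 180 x 46 mm, top 46 mm above the table); axes are the stand's. The slot is 11 mm wide (y), from 21 mm towards -x to 6 mm towards +x, right through: the key's bit points to stand -x.
- slot_b (a point): The same for the other slot, 100 mm from slot a towards stand -y.
- t_bar (a point): Steel wrench with a round T-bar (12 mm thick, 70 mm long along x) in place of a bow, standing in the other slot of the stand; leave it alone. This point is the centre of the bar.
- mould: Closed two-part mould, a fixed pale wooden block about 170 x 190 x 100 mm; origin at the centre of its underside. The lock's axis is 5 mm towards +x and 25 mm towards -y from it.
- wedge: Loose dark wooden wedge block 60 x 22 x 14 mm, lying on the mould beyond the keeper; leave alone.
- glue_cup: Loose white cup, 60 mm wide, 50 mm high, on the table between mould and stand; leave alone.
- jar: Loose glass jar, 68 mm wide, 100 mm high, to the right of the stand; leave alone.
- sanding_block: Loose cork sanding block 100 x 60 x 35 mm, to the left of the mould; leave alone.
- brush: Loose wooden brush, 170 mm long, lying between mould and stand; leave alone.
Mind the look-alikes: they are no part of the job. Of the things that look like the part that bears slot_a, take the one that is nearest to the robot's base at the start.

How it is judged (in metres and radians):
On the way, in this order (a step that is already met when the one before it is completed fails the run):
1. the key is fully home in the lock, collar on the cover (z of key_bow in the frame of keyhole below 0.0365 m and horizontal distance between key_tip and keyhole below 0.006 m and angle between the x axis of key_bow and the x axis of keyhole, either way round below 0.25 rad), for 0.1 s.
2. the key is turned until its bit presses on the stop, and the bolt is shot (contact force between key and stop_plate above 2 N and value of joint bolt above 0.009 m), for 0.1 s.
3. the key is turned back home, still in the lock (angle between the x axis of key_bow and the x axis of keyhole, either way round below 0.25 rad and z of key_tip in the frame of keyhole below -0.005 m and value of joint bolt above 0.009 m), for 0.02 s.
4. the key is drawn out of the lock (z of key_tip in the frame of keyhole above 0.005 m and value of joint bolt above 0.009 m), for 0.1 s.
At the end, for the whole second after the job is handed in: The bolt is shot by more than 9 mm, and the key stands at rest in the slot it came from: within 7 mm of the slot's axis and 10 mm of where it started, within 0.15 rad of upright, its collar within 3.5 mm of the stand's top (value of joint bolt above 0.009 m and (horizontal distance between key_tip and slot_a below 0.007 m or horizontal distance between key_tip and slot_b below 0.007 m) and distance of key_bow from where it was at the start of the episode below 0.01 m and angle between key_bow's own z axis and vertical below 0.15 rad and z of key_bow in the frame of slot_a below 0.0375 m and linear speed of key below 0.02 m/s); the robot touches nothing.
It fails at once if the key is forced in the lock (more than 30 N between key and mould or lock) (contact force between key and mould above 30 N).
It fails at once if a bystander is moved by more than 30 mm (distance of any of t_bar, wedge, glue_cup, jar, sanding_block, brush from where it was at the start of the episode above 0.03 m).
It also fails if it takes over 72 s, if anything falls off the work surface, if the arm or the gripper's body presses on something with over 40 N, if the wrist force passes 120 N, or if a joint passes its speed limit or range.

## Working session

There is one attempt and no reset: what is moved stays moved. The work goes in short steps, each a Python script; the robot and the scene stay as the last script left them, time stands still between calls to the robot, and variables do not carry over. Pictures are saved under pics/ and viewed, and the job is handed in when it is done.

```bash
ls; mkdir -p pics
python3 - <<'E'
from rig import bot
import cv2,numpy as np
s=bot.read_state();print(s)
for n in ("scene","top","wrist"):
    c=bot.read_camera(n);cv2.imwrite(f"pics/{n}0.png",c["image"]);np.savez(f"{n}0.npz",**c)
    print(n,{k:v for k,v in c.items() if k not in("image","depth")})
E
```

```text
pics
{'clock': 0.0, 'joint_positions': array([ 1.03440887e+00,  3.00480637e-01,  1.52159603e+00, -2.77222969e-06,
        1.32072329e+00, -6.66134453e-02]), 'qvel': array([-0.00020257,  0.00121148,  0.00137657, -0.00033322, -0.00062602,
       -0.00074827]), 'effort': array([ 1.63671273e-03, -5.43494940e+01, -3.61798632e+01, -6.23767193e-06,
        3.98391334e-03,  8.83324613e-07]), 'ee_pos': array([248.87271626, 490.22269364, 249.70975102]), 'tool_rot': array([-0.60243721,  0.60283606,  0.36952651, -0.37028131]), 'ft_force': array([-0.40018624,  0.50923046, -0.14078241]), 'moment': array([ 0.00739916,  0.00634772, -0.01779846]), 'grip_width': 85.50840821254363}
scene {'fovy': 46.983834800013696, 'cx': 313.3531392621755, 'cy': 237.30018953025535, 'k1': 0.01506647855197552, 'eye': array([ 988.83076852,  527.02124878, 1104.59162023]), 'attitude': array([-0.09570189,  0.32394407,  0.90074397, -0.27305987])}
top {'fovy': 52.924555170782284, 'cx': 319.2530055365481, 'cy': 235.75148289448157, 'k1': 0.04605477576878888, 'eye': array([ 460.16559151,   13.67779941, 1378.73603618]), 'attitude': array([-0.03168934,  0.71671802, -0.69569996,  0.03623026])}
wrist {'fovy': 69.35257196353056, 'cx': 315.28412365554675, 'cy': 238.16602537563034, 'k1': -0.04540398432152021, 'mount': array([[ 9.99999432e-01, -1.06383047e-03,  7.10421429e-05,
        -6.71646151e-01],
       [-3.78100940e-04, -2.91535799e-01,  9.56559844e-01,
        -1.22814488e+02],
       [-9.96906176e-04, -9.56559327e-01, -2.91536035e-01,
         7.34353499e+01],
       [ 0.00000000e+00,  0.00000000e+00,  0.00000000e+00,
         1.00000000e+00]])}
```

View pics/scene0.png

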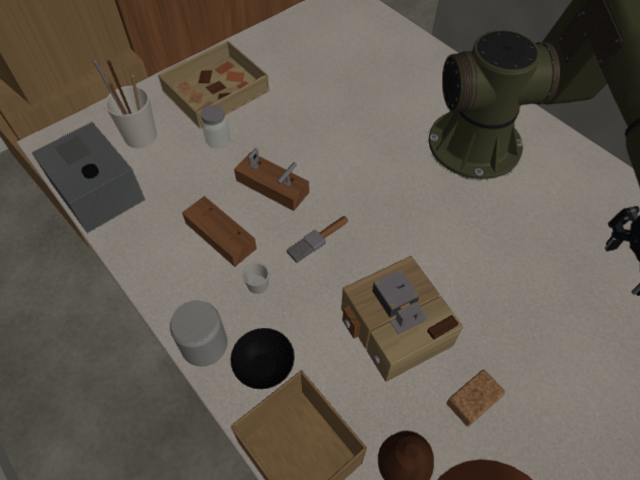

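View pics/top0.png

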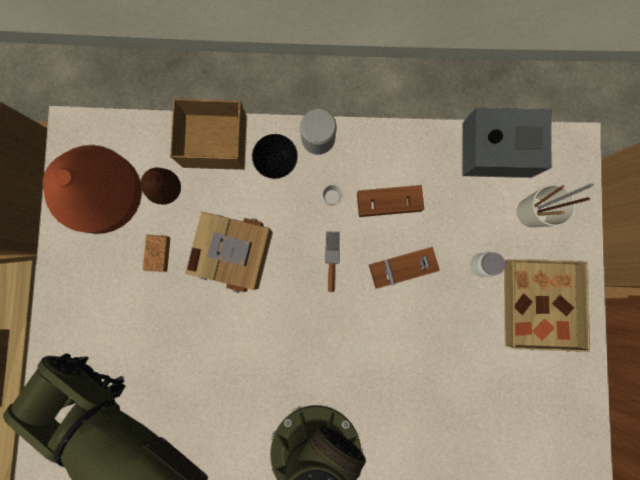

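View pics/wrist0.png

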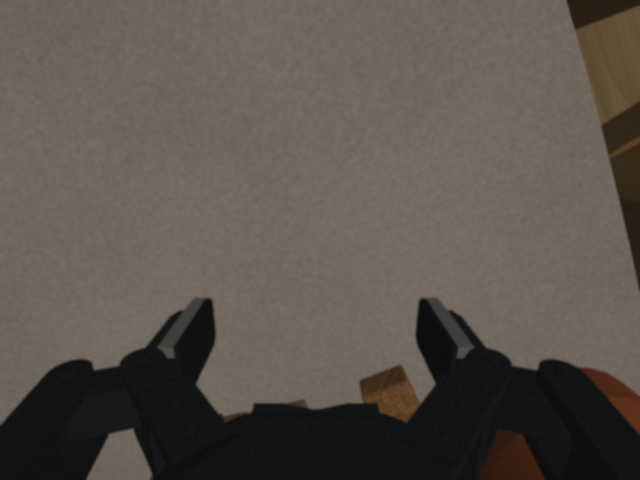

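The top view shows the near stand at about (404,267): the T-bar is at (390,270) and probably the key at (425,263). The mould is at (235,250) with the lock case at (230,250). The empty stand at (390,200) is the farther look-alike. I'll build the helpers and take coarse positions.

```bash
cat > h.py <<'E'
import numpy as np, cv2
from scipy.spatial.transform import Rotation as R
def q2R(q): return R.from_quat([q[1],q[2],q[3],q[0]]).as_matrix()
def R2q(M):
    x,y,z,w=R.from_matrix(M).as_quat(); return np.array([w,x,y,z])
def pose(c,state=None):
    if 'mount' in c:
        m=np.array(c['mount']);Rt=q2R(state['tool_rot'])
        return Rt@m[:3,:3], Rt@m[:3,3]+state['ee_pos']
    return q2R(c['attitude']),np.array(c['eye'])
def f(c): return 240/np.tan(np.radians(float(c['fovy']))/2)
def rays(c,uv):
    uv=np.asarray(uv,float).reshape(-1,2)
    d=(uv-[float(c['cx']),float(c['cy'])])/f(c)
    s=d.copy()
    for _ in range(20): s=d/(1+float(c['k1'])*(s**2).sum(1,keepdims=True))
    return np.c_[s,np.ones(len(s))]
def onplane(c,uv,z,state=None):
    M,e=pose(c,state);r=rays(c,uv)@M.T
    return e+r*((z-e[2])/r[:,2])[:,None]
def bydepth(c,uv,state=None):
    M,e=pose(c,state);uv=np.asarray(uv).reshape(-1,2);d=c['depth'][uv[:,1].astype(int),uv[:,0].astype(int)]
    return e+(rays(c,uv)*d[:,None])@M.T
def proj(c,P,state=None):
    M,e=pose(c,state);p=(np.asarray(P).reshape(-1,3)-e)@M
    s=p[:,:2]/p[:,2:];s=s*(1+float(c['k1'])*(s**2).sum(1,keepdims=True))
    return s*f(c)+[float(c['cx']),float(c['cy'])]
def down(yaw):
    # tool y down; tool x (jaw direction) at yaw in the world plane
    x=np.array([np.cos(yaw),np.sin(yaw),0]);y=np.array([0,0,-1.]);return np.c_[x,y,np.cross(x,y)]
E
python3 - <<'E'
from h import *
c=dict(np.load('top0.npz'));s=dict(np.load('scene0.npz'))
print(q2R(np.array([-0.60243721,  0.60283606,  0.36952651, -0.37028131])))
print(onplane(c,[[370,265],[432,248],[439,270],[376,287]],46))
print(onplane(c,[[390,270],[425,263]],80))
print(onplane(c,[[200,212],[271,227],[255,292],[187,277]],100), onplane(c,[[230,250]],140))
a=cv2.resize(c['image'][235:300,355:450],None,fx=4,fy=4,interpolation=cv2.INTER_CUBIC)
b=cv2.resize(c['image'][200:300,180:280],None,fx=4,fy=4,interpolation=cv2.INTER_CUBIC)
a=cv2.copyMakeBorder(a,0,400-a.shape[0],0,0,cv2.BORDER_CONSTANT)
cv2.imwrite('pics/crop.png',np.hstack([a,b]))
e=cv2.resize(s['image'][130:220,220:320],None,fx=4,fy=4,interpolation=cv2.INTER_CUBIC)
g=cv2.resize(s['image'][250:350,340:440],None,fx=4,fy=4,interpolation=cv2.INTER_CUBIC)
e=cv2.copyMakeBorder(e,0,400-e.shape[0],0,0,cv2.BORDER_CONSTANT)
cv2.imwrite('pics/crop2.png',np.hstack([e,g]))
E
```

```text
[[ 4.52683818e-01 -6.14667917e-04 -8.91670894e-01]
 [ 8.91670292e-01 -1.03913019e-03  4.52684229e-01]
 [-1.20481262e-03 -9.99999271e-01  7.76836990e-05]]
[[ 511.86075391 -135.44781625   46.        ]
 [ 564.09511448 -305.98136807   46.        ]
 [ 503.92750231 -325.55794436   46.        ]
 [ 452.00673345 -153.04184344   46.        ]]
[[ 498.75788733 -185.60116816   80.        ]
 [ 520.43003452 -279.30956974   80.        ]]
[[637.49789504 326.71094004 100.        ]
 [603.08022032 136.53588284 100.        ]
 [429.97856411 171.71827967 100.        ]
 [464.23633602 351.38355002 100.        ]] [[536.05562714 235.31230878 140.        ]]
```

View pics/crop.png

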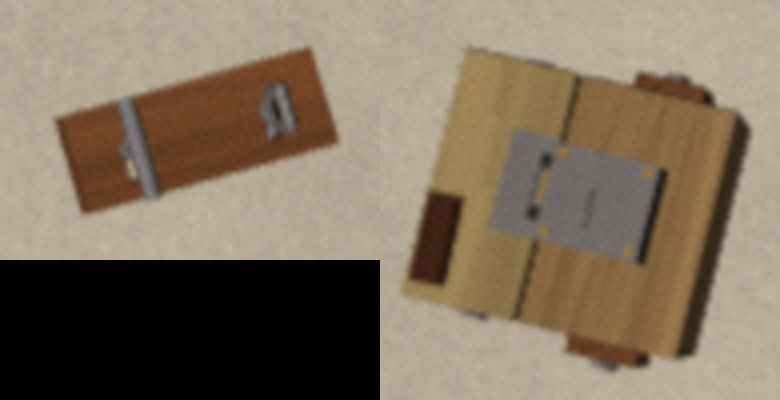

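View pics/crop2.png

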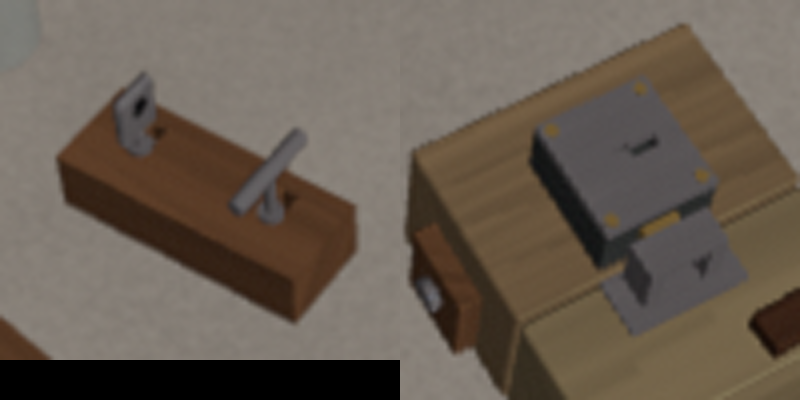

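The key (flat bow with a hole) stands in the right-hand slot at about world (520,-279), with yaw about 0.3. The T-bar is in the other slot. The mould's yaw is about -0.18 and the keyhole is at top pixel (232,252). I'll check IK for the jaw yaw options and then look from close up with the wrist camera.

Run:
```python
from h import *
from rig import bot
c=dict(np.load('top0.npz'))
k=onplane(c,[[232.5,252]],140)[0];print(k)
for P,phis in (((520,-279,200),(1.866,)),((520,-279,82),(1.866,)),((k[0],k[1],260),(1.39,)),((k[0],k[1],174),(1.39,0,-.2))):
    for p in phis: print(P,p,bot.ik(P,R2q(down(p))))
bot.move_to([k[0],k[1],275],R2q(down(1.39)))
s=bot.read_state();w=bot.read_camera('wrist');cv2.imwrite('pics/w1.png',w['image']);np.savez('w1.npz',**w,**s);print(s['clock'],s['ee_pos'])
```

```text
[531.10930046 228.68633177 140.        ]
(520, -279, 200) 1.866 [-5.54510516e-01  4.31810878e-01  1.46158489e+00 -4.44089210e-16
  1.24819689e+00 -2.42051052e+00]
(520, -279, 82) 1.866 [-5.54510516e-01  5.72393996e-01  1.55177921e+00 -4.44089210e-16
  1.01741945e+00 -2.42051052e+00]
(np.float64(531.1093004609988), np.float64(228.6863317708503), 260) 1.39 [ 3.43252874e-01  3.56033797e-01  1.42408620e+00 -4.44089210e-16
  1.36147266e+00 -1.04674713e+00]
(np.float64(531.1093004609988), np.float64(228.6863317708503), 174) 1.39 [ 3.43252874e-01  4.32929620e-01  1.52410598e+00 -4.44089210e-16
  1.18455706e+00 -1.04674713e+00]
(np.float64(531.1093004609988), np.float64(228.6863317708503), 174) 0 [ 3.43252874e-01  4.32929620e-01  1.52410598e+00 -4.44089210e-16
  1.18455706e+00  3.43252874e-01]
(np.float64(531.1093004609988), np.float64(228.6863317708503), 174) -0.2 [ 3.43252874e-01  4.32929620e-01  1.52410598e+00 -4.44089210e-16
  1.18455706e+00  5.43252874e-01]
1.5833 [530.69767879 229.42787637 274.94068508]
```

View pics/w1.png

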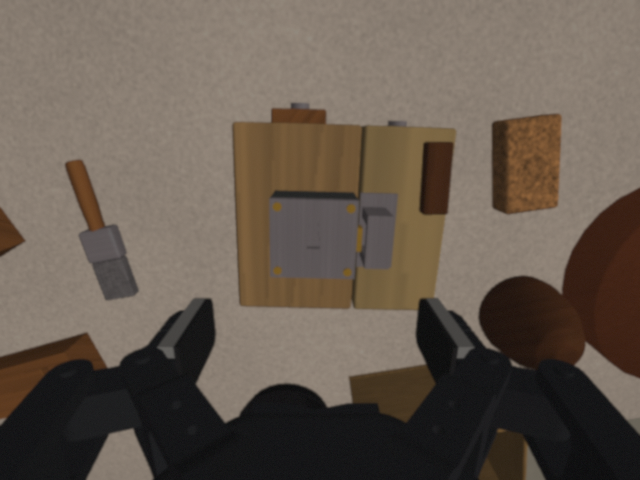

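The lock case fills columns 270-358 and rows 192-280. The keyhole is near (313,247), the bolt shows at (358,240) and the keeper is at (378,238). I'll zoom in.

Run:
```python
from h import *
w=dict(np.load('w1.npz'))
i=w['image'][180:290,260:400].astype(float)
i=np.clip(i*1.6,0,255).astype(np.uint8)
cv2.imwrite('pics/w1z.png',cv2.resize(i,None,fx=5,fy=5,interpolation=cv2.INTER_CUBIC))
```

```text
(no output)
```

View pics/w1z.png

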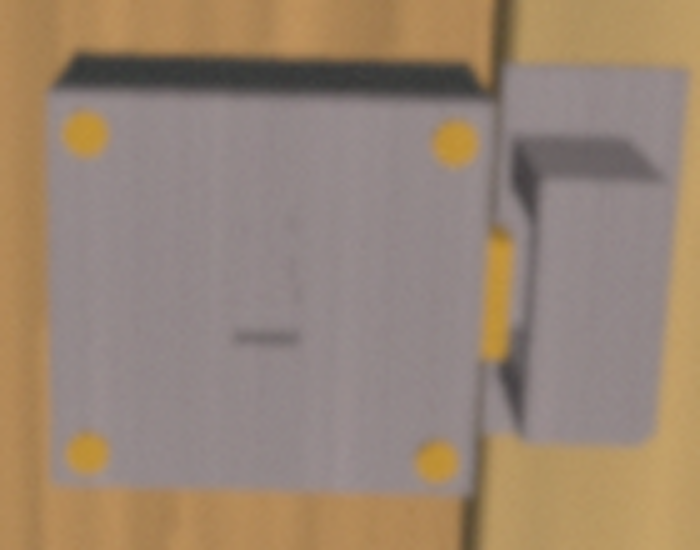

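The dark line at crop (232-298, 337) is the far (+x) wall of the square hole, and its slot runs up the image towards the robot. I'll take one closer picture of the lock, then go on to the stand.

```bash
python3 - <<'E'
from h import *
from rig import bot
def snap(n):
    s=bot.read_state();w=bot.read_camera('wrist');cv2.imwrite(f'pics/{n}.png',w['image']);np.savez(f'{n}.npz',**w,**s);print(s['clock'],s['ee_pos'],s['ft_force'])
bot.servo_line([531,229,222],speed=120);bot.dwell(.2);snap('w2')
bot.servo_line([531,229,275],speed=200)
bot.move_to([520,-279,230],R2q(down(1.866)));bot.dwell(.2);snap('w3')
E
python3 - <<'E'
from h import *
for n in('w2','w3'):
  w=dict(np.load(n+'.npz'))
  i=np.clip(w['image'][120:400,150:490].astype(float)*1.6,0,255).astype(np.uint8)
  cv2.imwrite(f'pics/{n}z.png',cv2.resize(i,None,fx=2.1,fy=2.1,interpolation=cv2.INTER_CUBIC))
E
```

```text
2.425 [531.24855651 229.11581335 222.84091436] [ 0.29247838 -0.05348992  0.23335651]
4.9417 [ 520.28310715 -278.48336346  230.06425385] [ 0.50444234 -0.39963171  0.44831135]
```

View pics/w2z.png

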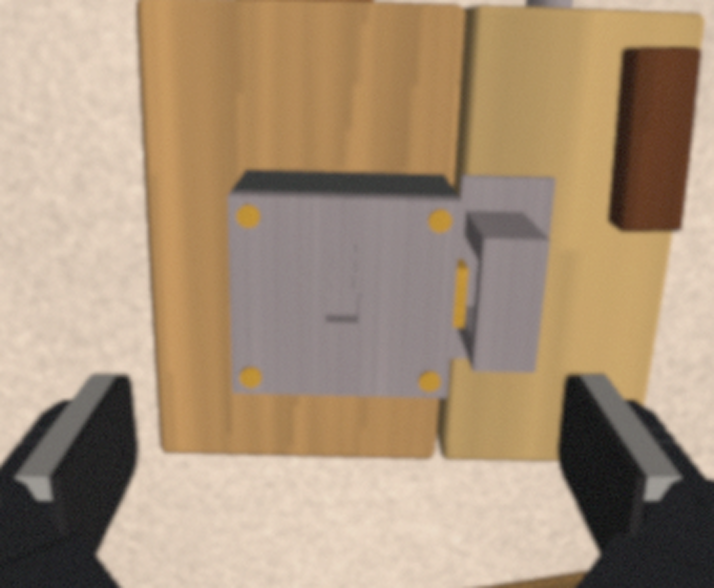

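View pics/w3z.png

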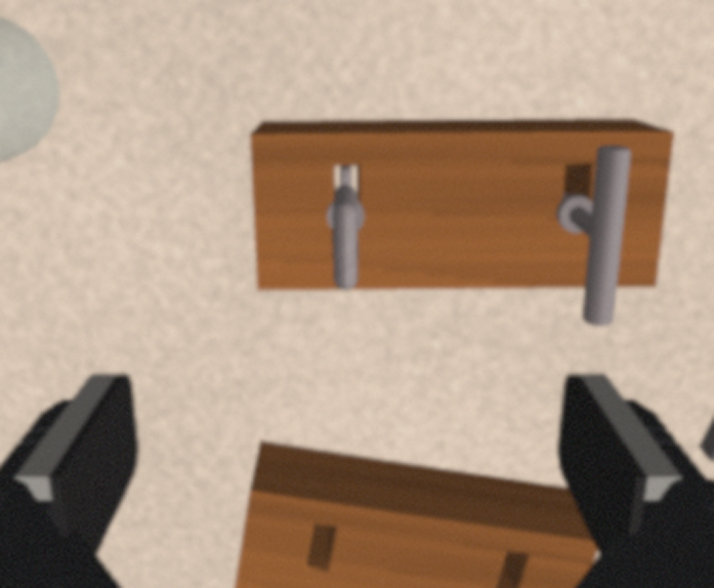

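The stand top spans about zoom (252-670, 130-290). The key bow is edge-on at (345,240), inside the slot opened at (345,180), so its bit points towards the robot (stand -x). The T-bar is at right, (605,235). I'll measure with the depth map and the colour edges.

Run:
```python
from h import *
def cloud(n):
    w=dict(np.load(n+'.npz'));vv,uu=np.mgrid[0:480,0:640]
    uv=np.c_[uu.ravel(),vv.ravel()];P=bydepth(w,uv,w);return w,uv,P
w,uv,P=cloud('w3')
m=(P[:,2]>94)&(P[:,2]<106)&(np.hypot(P[:,0]-520,P[:,1]+279)<60)&(w['depth'].ravel()>0)
a=uv[m];print('bow top',len(a),np.median(P[m][:,2]),a.min(0),a.max(0))
r=cv2.minAreaRect(P[m][:,:2].astype(np.float32));print(r,P[m].mean(0))
# plane-cast pixels of bow top mask at z=100
q=onplane(w,a,100,w);print(cv2.minAreaRect(q[:,:2].astype(np.float32)))
m=(P[:,2]>43)&(P[:,2]<49)&(np.hypot(P[:,0]-510,P[:,1]+230)<130)&(w['depth'].ravel()>0)
a=uv[m];print('stand',np.median(P[m][:,2]));q=onplane(w,a,46,w);r=cv2.minAreaRect(q[:,:2].astype(np.float32));print(r);print(cv2.boxPoints(r))
w,uv,P=cloud('w2')
m=(P[:,2]>136)&(P[:,2]<144)&(np.hypot(P[:,0]-530,P[:,1]-229)<60)&(w['depth'].ravel()>0)
a=uv[m];print('lock',np.median(P[m][:,2]),a.min(0),a.max(0));q=onplane(w,a,140,w);r=cv2.minAreaRect(q[:,:2].astype(np.float32));print(r);print(cv2.boxPoints(r))
M=m.reshape(480,640)
d=np.round(P[:,2].reshape(480,640)).astype(int)
print(d[215:280:2,292:330:2])
```

```text
bow top 441 98.45418027447496 [309 216] [319 258]
((524.3890380859375, -279.4945068359375), (33.53331756591797, 7.839480400085449), 17.068561553955078) [ 523.42329889 -279.72301665   98.28893447]
((523.189208984375, -279.8515625), (33.41624450683594, 7.729279041290283), 17.0803279876709)
stand 45.34365802346366
((509.3061828613281, -231.683349609375), (70.70343780517578, 179.84942626953125), 17.34714126586914)
[[ 448.75043 -156.38927]
 [ 502.3744  -328.05838]
 [ 569.86194 -306.97742]
 [ 516.238   -135.30832]]
lock 139.21891750332912 [259 212] [410 309]
((538.7786865234375, 238.7021484375), (94.37361907958984, 64.99081420898438), 78.03311157226562)
[[497.20544 199.27863]
 [560.7839  185.80301]
 [580.3519  278.12567]
 [516.7735  291.6013 ]]
[[139 139 139 140 138 139 140 140 140 138 139 138 139 140 140 139 139 140
  140]
 [140 139 139 138 140 139 140 140 140 140 139 139 140 140 138 139 140 140
  139]
 [139 139 139 139 139 140 139 140 140 139 140 139 139 139 140 138 140 139
  140]
 [139 140 140 139 139 140 139 138 139 139 138 139 138 139 140 139 140 139
  139]
 [139 139 139 139 140 139 1
[... 1622 characters left out ...]
 106 105 106 106 106 106 106 106 140 139 140
  139]
 [140 138 139 139 140 139 139 106 105 105 105 104 105 106 105 139 140 140
  139]
 [139 140 140 140 139 140 139 105 104 106 104 106 105 105 106 138 139 140
  140]
 [141 138 140 139 140 138 140 106 107 105 105 106 106 105 105 138 139 140
  139]
 [140 139 140 140 140 139 139 134 134 135 135 135 134 135 134 138 140 141
  139]
 [140 139 139 140 140 139 139 139 138 138 138 139 137 139 138 140 139 139
  139]
 [140 138 139 140 138 139 139 140 139 139 140 139 139 140 139 140 140 139
  139]
 [139 139 138 139 139 140 138 139 140 139 139 139 141 138 139 140 139 139
  139]
 [139 139 139 139 140 141 139 140 138 140 140 140 139 139 139 139 140 140
  140]]
```

The depth map shows the keyhole clearly, so I'll fit the opening and the slots.

Run:
```python
from h import *
def zmap(n):
    w=dict(np.load(n+'.npz'));vv,uu=np.mgrid[0:480,0:640]
    uv=np.c_[uu.ravel(),vv.ravel()];P=bydepth(w,uv,w);return w,P[:,2].reshape(480,640)
for n,box in (('w1',(225,255,300,325)),('w2',(230,276,300,326))):
    w,z=zmap(n);r0,r1,c0,c1=box
    m=np.zeros_like(z,bool);m[r0:r1,c0:c1]=z[r0:r1,c0:c1]<136.8
    nl,lab,st,_=cv2.connectedComponentsWithStats(m.astype(np.uint8),connectivity=8)
    m=lab==1+np.argmax(st[1:,4])
    v,u=np.nonzero(m);q=onplane(w,np.c_[u,v],140,w)[:,:2]
    pts=[]
    # per-row centres & widths
    rows=np.unique(v)
    rc=np.array([[np.mean(u[v==r]),r,(v[:]==r).sum()] for r in rows])
    print(n,rc.tolist())
    C=onplane(w,rc[:,:2],140,w)[:,:2]
    p=np.polyfit(C[2:-2,0],C[2:-2,1],1);yaw=np.arctan(p[0])
    ax=np.array([np.cos(yaw),np.sin(yaw)]);s=q@ax
    cen=q.mean(0);
    print('yaw',yaw,'area cen',cen,'x extent',s.min()-cen@ax,s.max()-cen@ax)
    # area centroid of ideal keyhole: square 10x10 at 0; slot 7 x15 from -5..-20 at -12.5
    off=-(7*15*12.5)/(100+105)
    print('area estimate',cen-off*ax, 'from extent', cen+ax*((s.min()+s.max())/2-cen@ax+7.5))
```

```text
w1 [[313.0, 225.0, 9.0], [313.0, 226.0, 9.0], [313.0, 227.0, 9.0], [313.0, 228.0, 9.0], [313.0, 229.0, 9.0], [313.0, 230.0, 9.0], [313.0, 231.0, 9.0], [313.0, 232.0, 9.0], [313.0, 233.0, 9.0], [313.0, 234.0, 9.0], [313.0, 235.0, 9.0], [313.0, 236.0, 9.0], [313.0, 237.0, 13.0], [313.0, 238.0, 13.0], [313.0, 239.0, 13.0], [313.0, 240.0, 13.0], [313.0, 241.0, 13.0], [313.0, 242.0, 13.0], [313.0, 243.0, 13.0], [313.0, 244.0, 13.0], [313.0, 245.0, 13.0], [313.0, 246.0, 13.0], [313.0, 247.0, 13.0], [317.5, 248.0, 2.0]]
yaw -0.18312992559746258 area cen [534.24854736 226.11741551] x extent -9.772293355775332 8.853502311869534
area estimate [540.54392816 224.95147983] from extent [541.17142255 224.83526477]
w2 [[313.0, 237.0, 11.0], [313.4, 238.0, 10.0], [313.0, 239.0, 11.0], [313.0, 240.0, 11.0], [313.1, 241.0, 10.0], [313.0, 242.0, 11.0], [313.0, 243.0, 11.0], [313.0, 244.0, 11.0], [313.0, 245.0, 10.0], [313.0, 246.0, 11.0], [313.0, 247.0, 11.0], [313.0, 248.0, 11.0], [313.0, 249.0, 11.0], [313.0, 250.0, 11.0], [313.0, 251.0, 11.0], [313.0, 252.0, 11.0], [313.0, 253.0, 11.0], [313.0, 254.0, 11.0], [313.0, 255.0, 11.0], [313.0, 256.0, 11.0], [313.0, 257.0, 11.0], [313.0, 258.0, 11.0], [312.0, 259.0, 13.0], [312.5, 260.0, 16.0], [312.5, 261.0, 16.0], [312.5, 262.0, 16.0], [312.5, 263.0, 16.0], [312.5, 264.0, 16.0], [312.5, 265.0, 16.0], [312.5, 266.0, 16.0], [312.5, 267.0, 16.0], [312.5, 268.0, 16.0], [312.5, 269.0, 16.0], [312.5, 270.0, 16.0], [312.5, 271.0, 16.0], [312.7142857142857, 272.0, 7.0]]
yaw -0.2058715383849676 area cen [531.68455039 226.57423221] x extent -12.58279694726798 10.960226990503486
area estimate [537.95179036 225.26544325] from extent [538.23202113 225.2069226 ]
```

Run:
```python
from h import *
for n in ('w1','w2'):
    w=dict(np.load(n+'.npz'));vv,uu=np.mgrid[0:480,0:640]
    uv=np.c_[uu.ravel(),vv.ravel()];P=bydepth(w,uv,w)
    z=P[:,2].reshape(480,640)
    m=((abs(z-139.5)<3)&(np.hypot(P[:,0]-530,P[:,1]-229).reshape(480,640)<50)).astype(np.uint8)
    m=cv2.morphologyEx(m,cv2.MORPH_OPEN,np.ones((5,5)))
    nl,lab,st,_=cv2.connectedComponentsWithStats(m);k=1+np.argmax(st[1:,4]);x,y,ww,hh,_=st[k];print(n,st[k])
    L=lab==k
    # edges: left and top & bottom & right
    rows=np.arange(y+8,y+hh-10);lft=np.array([[np.nonzero(L[r])[0].min()-.5,r] for r in rows])
    cols=np.arange(x+8,x+int(hh*.85));top=np.array([[c,np.nonzero(L[:,c])[0].min()-.5] for c in cols]);bot_=np.array([[c,np.nonzero(L[:,c])[0].max()+.5] for c in cols])
    def fit(px):
        q=onplane(w,px,140,w)[:,:2].astype(np.float32);return cv2.fitLine(q,cv2.DIST_HUBER,0,.01,.01).ravel()
    for nm,px in(('left',lft),('top',top),('bot',bot_)):
        l=fit(px);print(nm,l,np.arctan2(l[1],l[0]),np.arctan2(-l[0],l[1]))
    # mould (z=100) left edge by depth
    m=((abs(z-99.5)<3)).astype(np.uint8);m=cv2.morphologyEx(m,cv2.MORPH_OPEN,np.ones((5,5)))
    rows=np.arange(140,290) if n=='w1' else np.arange(140,260)
    e=np.array([[np.nonzero(m[r])[0].min()-.5,r] for r in rows if m[r].any()])
    q=onplane(w,e,100,w)[:,:2].astype(np.float32);l=cv2.fitLine(q,cv2.DIST_HUBER,0,.01,.01).ravel();print('mould left',l,np.arctan2(l[1],l[0]))
```

```text
w1 [ 269  199   90   80 6482]
left [ 9.7597456e-01 -2.1788459e-01  5.2635608e+02  1.9325468e+02] -0.21964645 -1.7904428
top [2.0295881e-01 9.7918725e-01 5.0381198e+02 2.2668379e+02] 1.3664176 -0.20437868
bot [2.0519666e-01 9.7872078e-01 5.6675397e+02 2.1343628e+02] 1.3641317 -0.20666465
mould left [ 9.7878492e-01 -2.0489050e-01  5.0399393e+02  1.6178946e+02] -0.20635182
w2 [ 259  212  111   98 9643]
left [ 9.7779876e-01 -2.0954619e-01  5.2881586e+02  1.9254147e+02] -0.21111083 -1.7819072
top [2.0675001e-01 9.7839379e-01 5.0204852e+02 2.1971313e+02] 1.3625443 -0.20825204
bot [2.1521734e-01 9.7656620e-01 5.6667657e+02 2.1417065e+02] 1.353882 -0.21691439
mould left [ 9.7876203e-01 -2.0499985e-01  4.8594370e+02  1.6563370e+02] -0.20646356
```

Estimates so far: keyhole about (538.6, 225.1) with yaw -0.206, key about (523.5,-279.8) with yaw 0.30. The key axis agrees with slot b computed from the stand outline, (524.1,-279.5). I'll grasp it and lift.

```bash
cat >> h.py <<'E'
def snap(bot,n):
    s=bot.read_state();w=bot.read_camera('wrist');cv2.imwrite(f'pics/{n}.png',w['image']);np.savez(f'{n}.npz',**w,**s);print(n,round(s['clock'],2),s['ee_pos'],s['ft_force'],s['moment'],s['grip_width'])
    return w,s
def st(bot):
    s=bot.read_state();print(round(s['clock'],2),s['ee_pos'].round(2),s['ft_force'].round(2),s['moment'].round(3),round(s['grip_width'],1));return s
E
python3 - <<'E'
from h import *
from rig import bot
q=R2q(down(.30+np.pi/2))
bot.move_gripper(50,40)
bot.servo_line([523.5,-279.8,140],q,speed=150)
bot.servo_line([523.5,-279.8,81],q,speed=80)
bot.dwell(.1);st(bot)
bot.move_gripper(0,40);bot.dwell(.2);st(bot)
snap(bot,'w4')
E
```

```text
7.17 [ 523.76 -279.97   81.6 ] [-0.53 -0.25  0.36] [ 0.019  0.031 -0.004] 49.9
7.81 [ 523.56 -279.83   81.16] [-0.59  0.86  1.96] [0.051 0.035 0.041] 9.0
w4 7.81 [ 523.55890742 -279.82689469   81.15769801] [-0.58988502  0.86481568  1.96394006] [0.05123467 0.03523153 0.04077001] 8.995079518397661
```

View pics/w4.png

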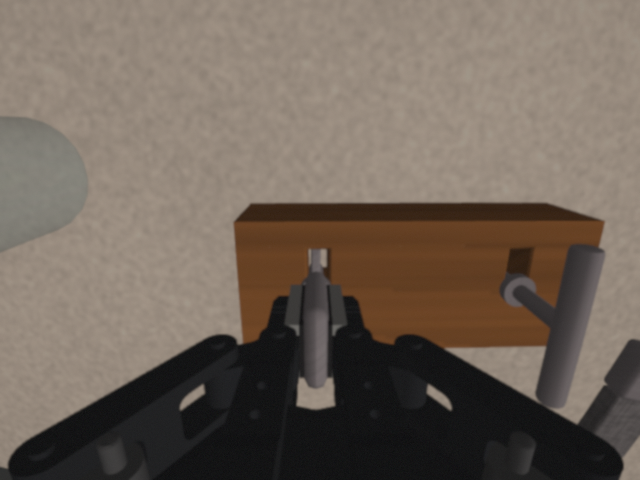

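The bow sits between the pads (width 9.0 mm) at pixel (315,330), with the slot visible at (318,262). I'll lift it, carry it to the lock and look at the tip over the keyhole.

```bash
python3 - <<'E'
from h import *
from rig import bot
q=R2q(down(.30+np.pi/2))
bot.servo_line([523.56,-279.83,130],q,speed=100)
st(bot)
bot.servo_line([523.56,-279.83,250],q,speed=250)
q2=R2q(down(-.206+np.pi/2))
bot.move_to([538.6,225.1,250],q2)
bot.servo_line([538.6,225.1,214],q2,speed=150);bot.dwell(.3)
snap(bot,'w5')
E
python3 - <<'E'
from h import *
w=dict(np.load('w5.npz'))
i=np.clip(w['image'][200:380,220:420].astype(float)*1.8,0,255).astype(np.uint8)
cv2.imwrite('pics/w5z.png',cv2.resize(i,None,fx=3.3,fy=3.3,interpolation=cv2.INTER_CUBIC))
E
```

```text
8.5 [ 523.34 -279.69  129.51] [ 0.73  0.38 -0.3 ] [ 0.055  0.004 -0.005] 8.3
w5 11.66 [538.8079476  225.1484677  214.74859052] [ 0.02171094 -0.07508004 -0.51375056] [-0.02314974  0.04880062 -0.00565636] 8.448692457812653
```

View pics/w5z.png

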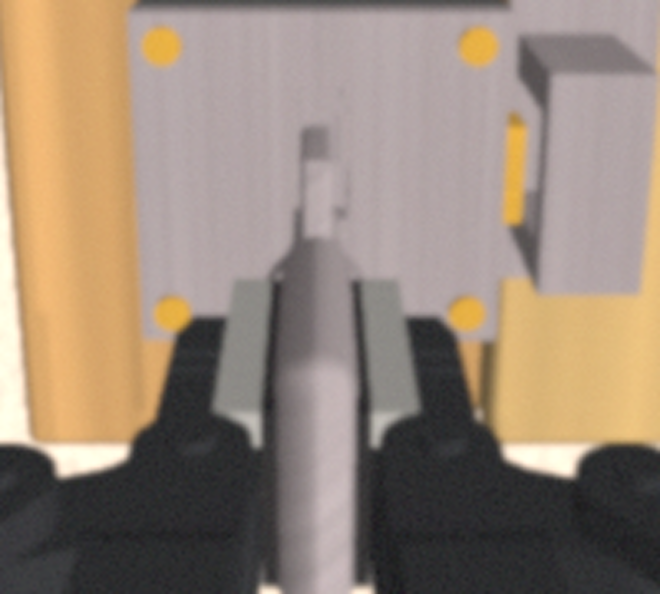

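Run:
```python
from h import *
w=dict(np.load('w5.npz'));vv,uu=np.mgrid[0:480,0:640]
uv=np.c_[uu.ravel(),vv.ravel()];P=bydepth(w,uv,w)
z=P[:,2].reshape(480,640)
np.set_printoptions(linewidth=250)
print('cols',np.arange(302,334))
for r in range(220,292,2): print(r,np.round(z[r,302:334]).astype(int))
```

```text
cols [302 303 304 305 306 307 308 309 310 311 312 313 314 315 316 317 318 319 320 321 322 323 324 325 326 327 328 329 330 331 332 333]
220 [139 139 139 138 139 139 139 140 139 138 140 140 140 139 140 138 139 139 139 138 138 140 140 139 139 140 139 139 139 139 139 140]
222 [140 139 139 139 139 139 140 141 139 140 138 140 138 139 139 139 139 139 139 140 140 139 141 139 140 138 139 140 139 139 139 139]
224 [139 139 139 140 138 139 139 139 139 139 139 140 139 138 139 139 140 139 140 138 139 139 139 138 139 139 139 139 137 139 139 139]
226 [139 139 139 139 140 140 140 140 139 139 139 139 140 140 139 139 139 139 141 140 139 140 140 139 140 139 140 138 138 141 139 140]
228 [138 140 139 139 139 139 140 139 139 105 104 105 105 104 105 106 105 106 106 105 105 139 140 139 139 138 140 140 140 140 139 138]
230 [140 140 140 140 141 140 139 139 139 106 106 105 337 106 106 106 105 106 105 105 106 139 140 140 140 139 140 139 139 140 140 139]
232 [139 139 139 140 139 139 140 140 140 105 106 106 106 104 105 106 105 105 106 105 105 140 139 138 139 140 139 139 139 139 139 139]
234 [139 139 139 140 139 13
[... 3158 characters left out ...]
2 180 140 139 139 139 139 139]
282 [180 182 183 185 201 205 206 206 207 208 207 207 207 209 208 207 208 207 207 207 206 206 204 202 184 181 182 180 140 140 139 139]
284 [183 185 184 184 203 206 207 208 208 209 209 210 209 210 210 210 209 210 209 207 208 208 206 204 201 184 183 183 181 139 140 140]
286 [200 201 200 204 208 209 210 210 210 210 212 212 212 212 212 212 211 211 210 210 209 209 208 206 203 201 200 201 201 201 200 200]
288 [203 203 202 205 209 211 212 213 213 212 213 214 215 214 215 213 214 212 213 213 212 213 210 209 207 202 203 202 203 203 203 203]
290 [204 203 204 208 211 213 214 214 215 215 215 216 215 216 216 216 215 214 214 214 214 214 214 212 209 203 205 205 204 205 205 205]
```

Run:
```python
from h import *
w=dict(np.load('w5.npz'))
yaw=-.206;ax=np.array([np.cos(yaw),np.sin(yaw)]);ay=np.array([-ax[1],ax[0]])
t=w['ee_pos'][:2]
def L(u,v,z):
    p=onplane(w,[[u,v]],z,w)[0,:2]-t;return (p@ax).round(2),(p@ay).round(2)
print('slot -x end mid',L(316.5,226.9,140),' square start',L(316.5,250.9,140),'far edge',L(316.5,265.4,140))
print('slot mid near far',L(316.5,230,140),L(316.5,262,140))
print('slot edges',L(310.5,240,140),L(322.5,240,140),'sq',L(308.5,258,140),L(324.5,258,140))
print('bit top edges',L(310.5,252,170),L(320.5,252,170),L(310.5,268,170),L(320.5,268,170))
print('bit end bottom',L(315.5,239,150),'bit end top',L(315.5,249,170))
print('bow/collar?')
print(q2R(w['tool_rot']))
```

```text
slot -x end mid (np.float64(-20.28), np.float64(-0.1))  square start (np.float64(-5.32), np.float64(-0.09)) far edge (np.float64(4.04), np.float64(-0.09))
slot mid near far (np.float64(-18.38), np.float64(-0.1)) (np.float64(1.82), np.float64(-0.09))
slot edges (np.float64(-12.2), np.float64(-3.67)) (np.float64(-12.19), np.float64(3.48)) sq (np.float64(-0.77), np.float64(-4.94)) (np.float64(-0.76), np.float64(4.75))
bit top edges (np.float64(-15.12), np.float64(-3.29)) (np.float64(-15.12), np.float64(1.82)) (np.float64(-6.34), np.float64(-3.33)) (np.float64(-6.33), np.float64(1.85))
bit end bottom (np.float64(-15.9), np.float64(-0.7)) bit end top (np.float64(-16.74), np.float64(-0.73))
bow/collar?
[[ 2.04554807e-01  1.09633568e-03 -9.78854498e-01]
 [ 9.78854925e-01  3.89766556e-04  2.04555333e-01]
 [ 6.05786057e-04 -9.99999323e-01 -9.93424959e-04]]
```

Relative to the TCP the hole is at about (-0.35,-0.1) and the key axis at about (+1.5,-0.7) in mould axes. I'll correct for that and look again just above the cover.

```bash
cat > look.py <<'E'
from h import *
def look(n):
    w=dict(np.load(n+'.npz'));vv,uu=np.mgrid[0:480,0:640]
    uv=np.c_[uu.ravel(),vv.ravel()];P=bydepth(w,uv,w);z=P[:,2].reshape(480,640)
    np.set_printoptions(linewidth=250)
    print('cols',np.arange(304,328))
    for r in range(222,286): print(r,np.round(z[r,304:328]).astype(int))
    i=np.clip(w['image'][200:380,220:420].astype(float)*1.8,0,255).astype(np.uint8)
    cv2.imwrite(f'pics/{n}z.png',cv2.resize(i,None,fx=3.3,fy=3.3,interpolation=cv2.INTER_CUBIC))
E
python3 - <<'E'
from look import *
from rig import bot
yaw=-.206;ax=np.array([np.cos(yaw),np.sin(yaw)]);ay=np.array([-ax[1],ax[0]])
p=np.array([538.81,225.15])-1.85*ax+.63*ay
q2=R2q(down(yaw+np.pi/2))
cmd=np.array([538.6,225.1])-1.85*ax+.63*ay;print(cmd)
bot.servo_line([*cmd,207],q2,speed=40);bot.dwell(.3)
snap(bot,'w6');look('w6')
E
```

```text
[536.91797874 226.09509018]
w6 12.34 [536.9711862  226.10823325 207.09846335] [-0.13485872  0.03027882 -0.61729878] [-0.01859345  0.04984425  0.00526157] 8.741328077243326
cols [304 305 306 307 308 309 310 311 312 313 314 315 316 317 318 319 320 321 322 323 324 325 326 327]
222 [139 140 139 140 139 140 139 139 138 140 139 139 139 140 140 139 139 139 139 141 140 139 139 139]
223 [139 139 140 138 139 139 139 139 139 141 139 140 139 140 139 139 139 140 139 139 139 140 139 140]
224 [139 139 140 140 139 140 138 139 140 140 139 139 139 138 139 139 139 138 139 138 139 140 139 140]
225 [139 139 139 140 139 140 140 140 140 140 140 140 140 139 139 139 140 139 140 139 140 139 140 138]
226 [138 141 139 139 139 139 139 139 139 139 140 140 139 140 138 139 138 140 138 138 139 139 140 140]
227 [139 139 139 140 139 139 139 139 140 138 140 138 138 139 140 139 138 138 139 140 139 139 138 140]
228 [139 140 140 141 140 140 140 139 139 140 138 140 139 140 140 139 139 138 139 140 140 140 140 139]
229 [139 140 138 137 139 140 139 139 139 140 138 140 141 141 140 139 139 139 140 139 139 138 140 139]
230 [138 
[... 5002 characters left out ...]
190 193 196 196 196 196 197 197 197 197 198 197 197 197 197 194 196 195 192 190 173 171]
280 [173 175 190 194 196 196 197 197 198 199 199 198 199 198 198 197 197 330 197 195 195 192 175 172]
281 [174 176 193 195 197 196 198 198 199 200 200 199 199 200 199 198 199 197 197 195 195 194 175 174]
282 [176 177 194 196 198 199 199 198 200 200 201 201 202 200 201 198 200 199 199 199 196 330 175 175]
283 [177 177 196 198 199 200 199 201 201 202 202 201 202 201 201 200 200 200 199 200 199 196 176 177]
284 [176 194 197 198 200 200 202 202 201 201 203 203 203 203 203 201 200 200 200 201 198 196 193 177]
285 [192 194 330 200 201 202 202 203 203 203 204 203 204 203 202 203 202 201 202 201 201 198 195 192]
```

View pics/w6z.png

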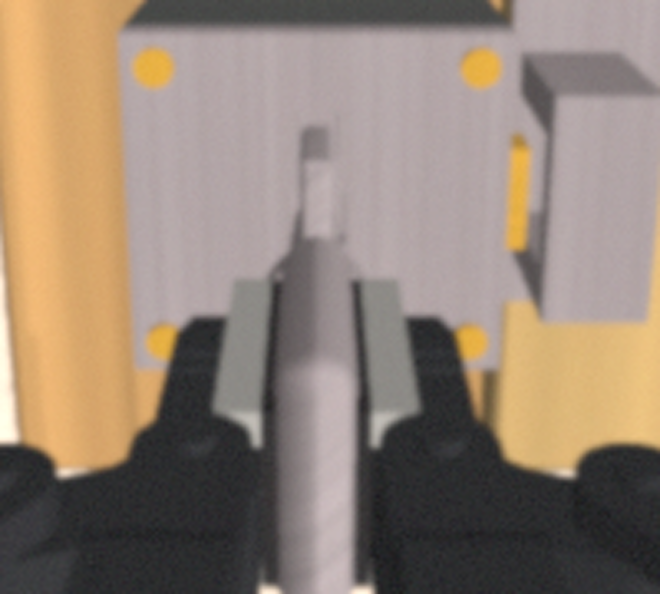

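Run:
```python
from h import *
w=dict(np.load('w6.npz'))
yaw=-.206;ax=np.array([np.cos(yaw),np.sin(yaw)]);ay=np.array([-ax[1],ax[0]]);t=w['ee_pos'][:2]
def L(u,v,z):
    p=onplane(w,[[u,v]],z,w)[0,:2]-t;return (p@ax).round(2),(p@ay).round(2)
print('slot end',L(315.5,233.5,140),'sq start',L(315.5,258.5,140),'far',L(315.5,273.6,140))
for z in (141.5,142,142.5,143,143.5): print(z,L(315.5,238.5,z))
for z in (161,162,163): print(z,L(315.5,248.5,z))
P=bydepth(w,[[c,r] for r in range(239,249) for c in range(313,319)],w);print(((P[:,:2]-t)@ax).reshape(10,6).mean(1).round(2))
```

```text
slot end (np.float64(-18.51), np.float64(-0.73)) sq start (np.float64(-3.34), np.float64(-0.75)) far (np.float64(6.17), np.float64(-0.75))
141.5 (np.float64(-15.99), np.float64(-0.74))
142 (np.float64(-16.14), np.float64(-0.74))
142.5 (np.float64(-16.29), np.float64(-0.74))
143 (np.float64(-16.45), np.float64(-0.74))
143.5 (np.float64(-16.6), np.float64(-0.74))
161 (np.float64(-16.58), np.float64(-0.75))
162 (np.float64(-16.92), np.float64(-0.75))
163 (np.float64(-17.26), np.float64(-0.76))
[-16.36 -16.51 -16.54 -16.46 -16.5  -16.37 -16.48 -16.5  -16.48 -16.57]
```

Now slot and bit are both centred on column 315.5, and the x offsets agree (key axis +1.55, hole about +1.5 from the TCP). I'll insert gently with force stops.

Run:
```python
from h import *
from rig import bot
q2=R2q(down(-.206+np.pi/2))
p=[536.918,226.095]
for z in (202,195,185,178):
    r=bot.servo_line([*p,z],q2,speed=30,until_force=4);s=st(bot);print(z,r)
    if r: break
else:
    r=bot.servo_line([*p,173],q2,speed=10,until_force=5);st(bot);print(r)
```

```text
12.71 [536.8  226.05 201.65] [ 0.18 -0.62 -0.52] [ 0.005 -0.003  0.019] 8.5
202 False
13.09 [536.85 226.07 194.77] [-0.09  0.29 -0.65] [-0.008 -0.013  0.03 ] 8.5
195 False
13.57 [536.9  226.06 184.85] [-0.51 -0.51 -1.09] [0.017 0.016 0.012] 8.6
185 False
13.96 [536.86 226.06 177.8 ] [0.15 0.17 0.38] [0.014 0.03  0.024] 8.4
178 False
14.34 [537.   226.14 175.12] [-0.47  0.17  4.94] [-0.059  0.142 -0.015] 8.5
True
```

The key is home at TCP z 175.12, as predicted. Before turning I need the key axis relative to the TCP. I'll use the pad's robot-side face in the depth map (pads 22 mm wide, so it lies 11 mm from centre) to calibrate the camera's offset.

Run:
```python
from h import *
for n in('w5','w6'):
    w=dict(np.load(n+'.npz'))
    m=np.array(w['mount'])
    def tool(u,v):
        uv=np.array([[u,v]]);return (m[:3,:3]@(rays(w,uv)[0]*w['depth'][v,u])+m[:3,3]).round(1)
    for c in (294,297,300,315,330,333,336):
        print(n,c,[tuple(tool(c,r).tolist()) for r in range(286,326,5)])
    # extents of left pad/right pad at row 300
    print([ (c,tool(c,300).tolist()) for c in range(280,350,3)])
```

```text
w5 294 [(-10.0, 13.9, 10.4), (-9.8, 9.1, 10.4), (-9.5, 5.1, 10.0), (-9.2, -0.1, 10.5), (-9.1, -3.3, 10.0), (-8.9, -6.5, 9.6), (-8.6, -11.5, 10.4), (-8.3, -15.4, 10.6)]
w5 297 [(-8.8, 14.6, 10.1), (-8.6, 9.8, 10.0), (-8.3, 4.6, 10.3), (-8.1, 0.7, 10.1), (-7.9, -3.1, 9.9), (-7.7, -7.0, 9.9), (-7.4, -13.1, 11.2), (-7.3, -14.5, 10.1)]
w5 300 [(-7.5, 14.1, 10.3), (-7.3, 9.2, 10.3), (-7.0, 3.7, 10.7), (-6.9, 0.1, 10.4), (-0.9, -122.8, 73.6), (-6.6, -6.9, 9.8), (-6.4, -11.9, 10.6), (-6.3, -14.7, 10.2)]
w5 315 [(-1.0, 3.0, 15.5), (-1.0, -2.0, 15.7), (-1.0, -5.6, 15.4), (-1.0, -10.0, 15.6), (-1.0, -14.5, 16.0), (-1.0, -15.7, 14.7), (-1.0, -18.1, 14.1), (-1.0, -17.6, 11.8)]
w5 330 [(5.5, 13.9, 10.4), (5.2, 8.4, 10.7), (5.1, 5.0, 10.1), (4.9, -0.1, 10.4), (4.8, -3.4, 10.0), (4.6, -8.1, 10.5), (4.4, -11.7, 10.4), (4.3, -15.7, 10.7)]
w5 333 [(6.8, 14.7, 10.1), (6.5, 9.1, 10.3), (6.3, 4.9, 10.2), (6.0, -0.8, 10.8), (5.9, -3.4, 10.0), (5.7, -8.0, 10.4), (5.5, -12.1, 10.7), (5.3, -15.1, 10.4)]
w5 336 [(8.0, 13.9, 10.4), (7.8, 9.2, 10.3), (7.6, 5.3, 9.9), (7.3, 0.6, 10.1), (7.0, -4.2, 10.5), (6.8, -8
[... 1739 characters left out ...]
, (7.1, -3.4, 10.0), (6.8, -7.7, 10.2), (6.6, -11.9, 10.5), (6.4, -15.5, 10.6)]
[(280, [-15.8, 9.5, 6.0]), (283, [-14.5, 9.2, 6.2]), (286, [-13.3, 9.5, 6.0]), (289, [-11.3, 1.8, 9.9]), (292, [-10.1, 0.7, 10.5]), (295, [-8.9, 0.7, 10.5]), (298, [-7.7, 1.4, 10.2]), (301, [-6.6, 1.9, 9.9]), (304, [-5.2, -1.8, 11.8]), (307, [-3.9, -7.4, 14.6]), (310, [-2.8, -8.3, 15.1]), (313, [-1.7, -9.8, 15.9]), (316, [-0.6, -9.7, 15.8]), (319, [0.5, -8.5, 15.2]), (322, [1.6, -7.9, 14.9]), (325, [2.7, -6.1, 14.0]), (328, [4.2, 2.1, 9.8]), (331, [5.3, 1.2, 10.2]), (334, [6.5, 1.6, 10.0]), (337, [7.7, 1.2, 10.2]), (340, [8.9, 0.8, 10.4]), (343, [10.8, 8.9, 6.3]), (346, [12.0, 8.7, 6.4]), (349, [13.4, 9.8, 5.8])]
```

From the pad face, the camera is biased by about -0.8 mm in tool z and -0.72 mm in x. The key axis is therefore 0.67 mm along key +x from the TCP, and I'll turn about that axis in small steps, watching the moment.

```bash
cat > turn.py <<'E'
from h import *
import json
Y0=-.206;C=np.array([536.918,226.095])+.67*np.array([np.cos(Y0),np.sin(Y0)])
def go(bot,a,z=175.2,speed=5):
    y=Y0-a;p=C-.67*np.array([np.cos(y),np.sin(y)])
    bot.servo_line([p[0],p[1],z],R2q(down(y+np.pi/2)),speed=speed)
def meas(bot,n=5,dt=.02):
    F=[];M=[]
    for _ in range(n):
        s=bot.read_state();F.append(s['ft_force']);M.append(s['moment']);bot.dwell(dt)
    T=q2R(s['tool_rot']);act=Y0-(np.arctan2(T[1,0],T[0,0])-np.pi/2)
    return s['clock'],np.mean(F,0),np.mean(M,0),act,s['ee_pos']
def rep(bot,a,**k):
    t,F,M,act,p=meas(bot,**k);print(f'{t:.2f} a={a:.3f} act={act:.3f} F',F.round(2),'M',M.round(3),'p',p.round(2));return F,M,act
E
python3 - <<'E'
from turn import *
from rig import bot
rep(bot,0)
for a in (0,.05,.1,.15,.2,.25):
    go(bot,a);F,M,_=rep(bot,a)
    if np.hypot(F[0],F[1])>10 or abs(F[2])>12: break
E
```

```text
14.41 a=0.000 act=0.000 F [-0.33 -0.26  5.03] M [-0.058  0.137 -0.023] p [537.01 226.15 175.11]
14.80 a=0.000 act=-0.000 F [-0.34  0.08  0.92] M [-0.012  0.019 -0.   ] p [536.92 226.09 175.16]
15.13 a=0.050 act=0.048 F [ 0.23 -0.05  0.66] M [ 0.007 -0.023  0.019] p [536.91 226.15 175.17]
15.47 a=0.100 act=0.098 F [0.25 0.02 0.58] M [ 0.023 -0.004 -0.002] p [536.92 226.14 175.16]
15.80 a=0.150 act=0.148 F [-0.03  0.04  0.38] M [-0.001  0.013 -0.021] p [536.92 226.19 175.17]
16.13 a=0.200 act=0.198 F [0.2  0.35 0.14] M [-0.009  0.    -0.016] p [536.94 226.21 175.18]
16.47 a=0.250 act=0.248 F [ 0.12  0.22 -0.17] M [-0.017 -0.019 -0.021] p [536.97 226.24 175.18]
```

Run:
```python
from turn import *
from rig import bot
for a in list(np.arange(.33,.9,.08))+list(np.arange(.9,1.46,.025)):
    go(bot,a,z=175.1);F,M,_=rep(bot,a,n=3)
    if np.hypot(F[0],F[1])>8 or abs(F[2])>12 or M[2]>.1: break
```

```text
16.77 a=0.330 act=0.327 F [-0.66 -0.8   1.45] M [-0.238  0.215  0.001] p [536.97 226.24 175.15]
17.07 a=0.410 act=0.407 F [-1.14 -1.91  2.08] M [-0.327  0.224  0.033] p [537.03 226.29 175.17]
17.37 a=0.490 act=0.486 F [-1.48 -1.88  2.18] M [-0.316  0.218  0.004] p [537.08 226.37 175.15]
17.67 a=0.570 act=0.566 F [-1.02 -1.71  2.34] M [-0.343  0.202 -0.006] p [537.14 226.43 175.14]
17.97 a=0.650 act=0.646 F [-0.96 -1.65  2.68] M [-0.297  0.175 -0.021] p [537.17 226.49 175.15]
18.27 a=0.730 act=0.726 F [-0.88 -1.1   3.28] M [-0.313  0.193 -0.008] p [537.22 226.52 175.15]
18.57 a=0.810 act=0.806 F [-0.44 -1.8   3.3 ] M [-0.361  0.213 -0.007] p [537.23 226.54 175.12]
18.87 a=0.890 act=0.886 F [-1.02 -1.37  3.51] M [-0.308  0.215 -0.055] p [537.31 226.54 175.13]
19.17 a=0.900 act=0.899 F [-0.92 -1.25  3.51] M [-0.329  0.193  0.034] p [537.29 226.57 175.14]
19.47 a=0.925 act=0.924 F [-1.33 -1.44  3.92] M [-0.357  0.282 -0.   ] p [537.3  226.57 175.14]
19.77 a=0.950 act=0.949 F [-1.28 -2.16  4.88] M [-0.327  0.268 -0.001] p [537.29 226.59 175.13]
20.07 a=0.975 act=0.974 F [-1.6  -2.01  4.98
[... 599 characters left out ...]
41] p [537.43 226.6  175.12]
22.17 a=1.150 act=1.149 F [-1.54 -1.1   4.94] M [-0.337  0.294  0.033] p [537.45 226.64 175.13]
22.47 a=1.175 act=1.174 F [-1.37 -1.67  5.33] M [-0.305  0.293  0.024] p [537.45 226.61 175.12]
22.77 a=1.200 act=1.199 F [-1.74 -1.49  5.1 ] M [-0.301  0.292  0.018] p [537.48 226.62 175.12]
23.07 a=1.225 act=1.224 F [-1.55 -1.27  4.71] M [-0.352  0.302  0.009] p [537.51 226.63 175.11]
23.37 a=1.250 act=1.248 F [-2.22 -1.27  4.86] M [-0.322  0.491  0.05 ] p [537.41 226.65 175.1 ]
23.67 a=1.275 act=1.273 F [-4.02 -2.2   6.34] M [-0.336  0.878  0.089] p [537.24 226.66 175.14]
23.97 a=1.300 act=1.298 F [-5.99 -1.75  7.53] M [-0.328  1.274  0.11 ] p [537.05 226.69 175.11]
```

Contact is clear from about 1.24 rad: Fx rises by about 2 N per 0.025 rad and Mz by about 0.1 N m. I'll press slightly more, hold, and take a picture of the bolt.

```bash
python3 - <<'E'
from turn import *
from rig import bot
go(bot,1.315,z=175.1);rep(bot,1.315,n=10,dt=.03);snap(bot,'w7')
E
python3 - <<'E'
from h import *
w=dict(np.load('w7.npz'))
i=np.clip(w['image'].astype(float)*1.8,0,255).astype(np.uint8);cv2.imwrite('pics/w7z.png',i)
E
```

```text
24.53 a=1.315 act=1.313 F [-6.88 -1.77  8.11] M [-0.346  1.515  0.161] p [536.92 226.71 175.1 ]
w7 24.57 [536.92278494 226.68964336 175.10346796] [-6.79456617 -1.66779118  7.85904019] [-0.31018876  1.55602649  0.12758651] 8.481657844524655
```

View pics/w7z.png

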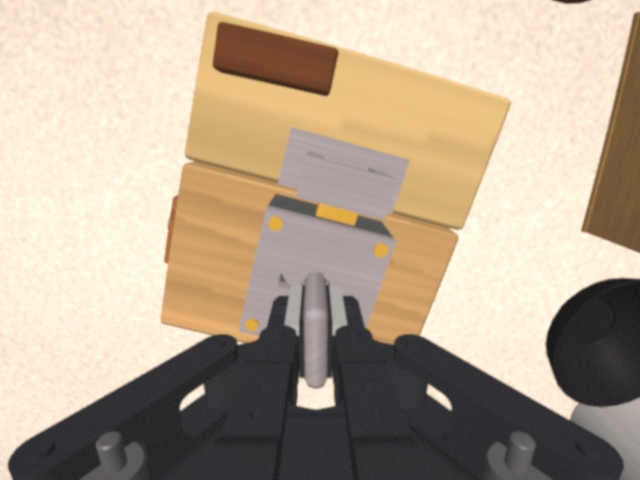

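The bolt at (337,213) now reaches the keeper, and the stop is loaded at about 5 N. Turning back home.

Run:
```python
from turn import *
from rig import bot
for a in list(np.arange(1.2,.05,-.15))+[0.05,0]:
    go(bot,a,z=175.3,speed=8);F,M,_=rep(bot,a,n=2)
    if np.hypot(F[0],F[1])>10 or abs(F[2])>12: break
else:
    bot.dwell(.15);rep(bot,0)
    for z in (177,181):
        r=bot.servo_line([536.918,226.095,z],R2q(down(Y0+np.pi/2)),speed=15,until_force=5);F,M,_=rep(bot,0,n=2);print(r)
        if r: break
```

```text
24.90 a=1.200 act=1.202 F [-1.83  0.04  2.45] M [-0.005  0.291  0.047] p [537.41 226.72 175.15]
25.23 a=1.050 act=1.055 F [0.2  0.84 1.27] M [ 0.064 -0.076  0.013] p [537.45 226.64 175.18]
25.57 a=0.900 act=0.906 F [0.39 0.32 0.23] M [ 0.015 -0.082 -0.022] p [537.26 226.55 175.18]
25.90 a=0.750 act=0.756 F [ 0.39 -0.44 -0.32] M [-0.002 -0.001 -0.01 ] p [537.13 226.49 175.18]
26.23 a=0.600 act=0.606 F [ 0.06 -0.25 -0.58] M [-0.028  0.003 -0.004] p [537.09 226.4  175.2 ]
26.57 a=0.450 act=0.456 F [ 0.23  0.12 -0.61] M [-0.073 -0.026 -0.014] p [537.   226.37 175.24]
26.90 a=0.300 act=0.306 F [-0.29  0.08 -0.86] M [0.005 0.02  0.014] p [536.99 226.28 175.29]
27.23 a=0.150 act=0.156 F [-0.25  0.34 -0.89] M [-0.018  0.005  0.032] p [536.94 226.19 175.31]
27.52 a=0.050 act=0.056 F [-0.58 -0.18 -0.3 ] M [ 0.009 -0.016  0.002] p [536.92 226.1  175.29]
27.80 a=0.000 act=0.004 F [-0.36 -0.43 -0.82] M [-0.036 -0.014 -0.006] p [536.91 226.11 175.28]
28.03 a=0.000 act=0.001 F [ 0.14  0.09 -0.9 ] M [-0.023  0.007  0.012] p [536.93 226.1  175.3 ]
28.33 a=0.000 act=0.000 F [ 0.14 -0.41 -1.13] M [ 0.002  0.019 -0.007] p [536.96 226.1  177.14]
False
28.78 a=0.000 act=0.000 F [-0.81  0.5  -0.47] M [0.004 0.002 0.008] p [536.93 226.1  181.07]
False
```

Moves freely. Drawing it out, then checking bolt and key.

```bash
python3 - <<'E'
from turn import *
from rig import bot
q=R2q(down(Y0+np.pi/2))
for z,v in ((190,25),(206,40),(216,60)):
    r=bot.servo_line([536.918,226.095,z],q,speed=v,until_force=6);F,M,_=rep(bot,0,n=2);print(r)
    if r: break
else:
    bot.dwell(.2);snap(bot,'w8')
E
python3 - <<'E'
from h import *
w=dict(np.load('w8.npz'));vv,uu=np.mgrid[0:480,0:640]
i=np.clip(w['image'][200:380,220:420].astype(float)*1.8,0,255).astype(np.uint8)
cv2.imwrite('pics/w8z.png',cv2.resize(i,None,fx=3.3,fy=3.3,interpolation=cv2.INTER_CUBIC))
m=np.array(w['mount'])
print([(r,(m[:3,:3]@(rays(w,[[315,r]])[0]*w['depth'][r,315])+m[:3,3]).round(1).tolist()) for r in range(236,300,3)])
E
```

```text
29.32 a=0.000 act=-0.000 F [-0.18  0.16 -1.28] M [0.026 0.047 0.017] p [536.9  226.09 190.03]
False
29.91 a=0.000 act=-0.000 F [-0.56 -0.24 -0.93] M [ 0.025 -0.009  0.044] p [536.88 226.1  206.  ]
False
30.26 a=0.000 act=-0.000 F [-0.12  0.05 -0.77] M [ 0.005 -0.001  0.025] p [537.03 226.17 216.4 ]
False
w8 30.48 [536.84200042 226.07197246 215.78860459] [-0.19434375  0.03676486 -0.01852552] [ 0.06744499  0.01297794 -0.00831033] 8.377190739592626
[(236, [-1.1, 111.9, 3.7]), (239, [-1.0, 64.0, 16.2]), (242, [-1.0, 58.4, 16.2]), (245, [-1.0, 51.9, 16.6]), (248, [-1.0, 48.4, 16.1]), (251, [-0.9, -122.8, 73.6]), (254, [-1.0, 47.0, 13.3]), (257, [-1.0, 44.9, 12.4]), (260, [-1.0, 46.2, 10.3]), (263, [-1.0, 46.0, 8.7]), (266, [-1.0, 46.3, 6.9]), (269, [-1.0, 45.4, 5.6]), (272, [-1.0, 16.3, 15.9]), (275, [-1.0, 13.9, 15.6]), (278, [-1.0, 11.6, 15.2]), (281, [-1.0, 7.3, 15.7]), (284, [-1.0, 4.4, 15.7]), (287, [-1.0, 2.5, 15.3]), (290, [-1.0, -1.7, 16.0]), (293, [-1.0, -3.4, 15.6]), (296, [-1.0, -5.9, 15.5]), (299, [-1.0, -7.8, 15.3])]
```

View pics/w8z.png

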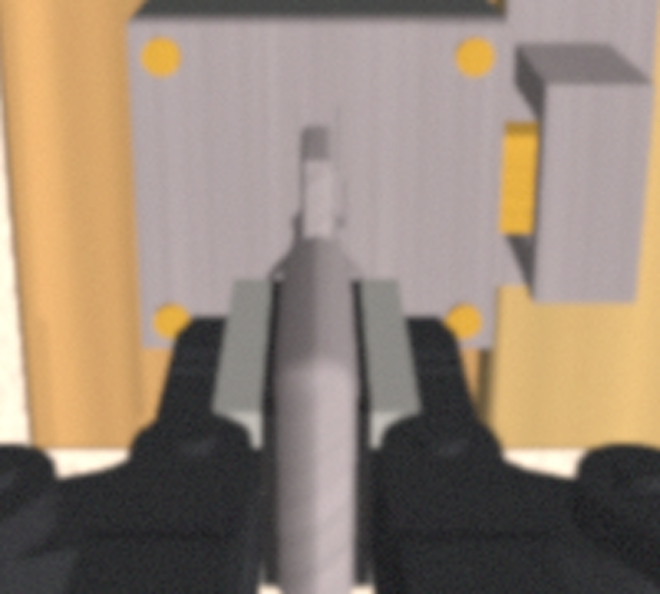

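The bolt (zoom 500-538, 125-235) now runs right under the keeper, and the key's pose in the hand is unchanged. Returning it to the recorded pick pose.

```bash
python3 - <<'E'
from h import *
from rig import bot
q=R2q(down(.30+np.pi/2));p=[523.5,-279.8]
bot.servo_line([536.918,226.095,255],speed=200)
bot.move_to([*p,250],q)
bot.servo_line([*p,125],q,speed=150);bot.dwell(.3);st(bot)
snap(bot,'w9')
E
python3 - <<'E'
from h import *
w=dict(np.load('w9.npz'))
i=np.clip(w['image'][200:380,220:420].astype(float)*1.8,0,255).astype(np.uint8)
cv2.imwrite('pics/w9z.png',cv2.resize(i,None,fx=3.3,fy=3.3,interpolation=cv2.INTER_CUBIC))
P=bydepth(w,[[c,r] for r in range(480) for c in range(640)],w);z=P[:,2].reshape(480,640)
np.set_printoptions(linewidth=220)
for r in range(236,276,2): print(r,np.round(z[r,304:330]).astype(int))
E
```

```text
33.98 [ 523.61 -279.9   125.47] [ 0.47 -0.69 -0.69] [ 0.006  0.101 -0.031] 8.6
w9 33.98 [ 523.60576663 -279.90187902  125.47431246] [ 0.46785349 -0.68650008 -0.691267  ] [ 0.00578792  0.10069103 -0.03062077] 8.626420956103784
236 [46 45 45 46 45 31 -2  0 -1  0 -1 -1 -1 -1 -1 -1  0  0  0 -2  0 10 35 45 45 47]
238 [ 46  46  46  45  44  30  -1 248  -1   0  -1   0   0  -1   0  -1  -1   0  -1   0  -1  11  34  45  45  46]
240 [45 46 46 46 45 32  1 -2 63 65 65 65 64 64 65 64 -1  0  0 -1 -1 11 34 45 47 45]
242 [47 46 45 46 44 34 -1  0 67 69 67 68 68 67 68 68 65 -1  0 -1  0 11 36 45 45 45]
244 [45 45 45 45 45 34  0 68 72 71 73 71 72 72 72 70 69 -1 -1  1  0 11 35 44 45 46]
246 [45 46 45 46 47 35  2 72 75 75 74 76 75 75 75 74 73  2  2  3  2 12 36 44 45 45]
248 [46 47 45 46 45 35  6 76 78 79 78 78 77 78 79 77 76  6  6  7  6 12 36 45 46 48]
250 [46 46 44 45 45 36 13 79 79 79 80 80 79 80 79 79 79 11 11 11 11 11 35 45 44 45]
252 [45 46 45 47 44 37 16 79 80 79 79 80 80 78 80 79 79 17 15 17 15 15 36 45 45 46]
254 [45 45 45 46 45 38 20 79 80 79 80 79 79 79 79 79 79 19 21 20 20 21 37 45 46 45]
256 [44 
[... 209 characters left out ...]
 80 79 32 30 32 33 33 37 46 45 45]
262 [45 45 45 45 44 39 35 79 79 79 80 80 79 79 79 79 79 35 36 36 36 37 38 44 45 46]
264 [46 44 46 46 46 39 39 79 80 79 80 80 79 80 80 79 79 61 40 39 39 38 40 46 46 44]
266 [ 46  45  46  45  44  42  64  79  79  80  81  80  79  78  81  79  79  64  43 248  43  43  43  44  45  46]
268 [46 46 45 45 45 64 67 79 79 77 79 79 79 79 79 80 79 68 64 45 45 46 45 44 46 46]
270 [46 45 46 46 44 67 70 79 80 80 80 80 80 80 80 79 80 71 69 45 45 45 45 45 45 46]
272 [ 45  46  45  44  46  70  73  73  79 107 108 109 108 109 108  78  79  73  71  45  45  45  45  45  46  45]
274 [ 45  45  45  45 108 109 109 109 110 111 110 111 112 110 109 109 109 108 109 107  45  44  46  46  44  45]
```

View pics/w9z.png

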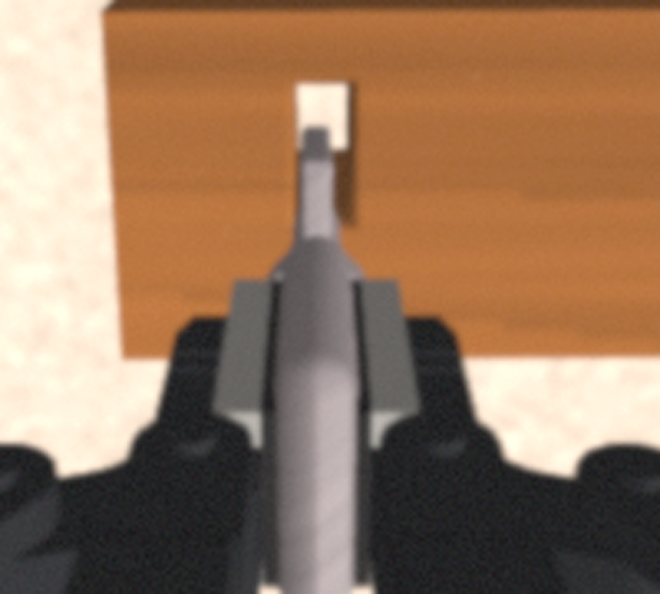

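The slot at z 46 is centred on column ~317.5 and the bit on 315.5, so I should go about 0.7 mm towards stand +y to sit more centrally. Lowering with force stops.

Run:
```python
from h import *
from rig import bot
q=R2q(down(.30+np.pi/2));p=[523.29,-279.13]
for z,v,f in ((112,40,4),(100,30,4),(85,30,4),(79.5,12,4)):
    r=bot.servo_line([*p,z],q,speed=v,until_force=f);st(bot);print(z,r)
    if r: break
```

```text
34.51 [ 523.23 -279.06  111.71] [ 0.18  0.25 -0.64] [ 0.048  0.059 -0.043] 8.8
112 False
35.06 [ 523.28 -279.14   99.92] [ 0.67 -0.78 -0.49] [ 0.023  0.021 -0.025] 8.5
100 False
35.71 [ 523.33 -279.16   85.03] [-0.48  0.26 -0.19] [-0.029  0.018  0.041] 8.3
85 False
36.1 [ 523.4  -279.21   81.11] [-1.08  0.63  5.14] [0.099 0.129 0.014] 8.6
79.5 True
```

Seated at z 81.11, the same height as at the pick. Releasing, retreating and checking.

Run:
```python
from h import *
from rig import bot
q=R2q(down(.30+np.pi/2));p=[523.29,-279.13]
bot.servo_line([*p,81.2],q,speed=5)
bot.move_gripper(45,40);bot.dwell(.2);st(bot)
bot.servo_line([*p,140],q,speed=80)
bot.servo_line([*p,230],q,speed=150);bot.dwell(.3)
w,s=snap(bot,'w10')
P=bydepth(w,[[c,r] for r in range(480) for c in range(640)],s)
uv=np.array([[c,r] for r in range(480) for c in range(640)])
m=(P[:,2]>94)&(P[:,2]<106)&(np.hypot(P[:,0]-520,P[:,1]+279)<60)
print(np.median(P[m][:,2]),cv2.minAreaRect(onplane(w,uv[m],100,s)[:,:2].astype(np.float32)))
c=bot.read_camera('scene');i=np.clip(c['image'].astype(float)*1.4,0,255).astype(np.uint8)
cv2.imwrite('pics/scene2.png',i)
e=cv2.resize(i[130:220,220:320],None,fx=4,fy=4);g=cv2.resize(i[250:340,340:440],None,fx=4,fy=4)
cv2.imwrite('pics/s2z.png',np.hstack([e,g]))
```

```text
37.05 [ 523.29 -279.13   81.2 ] [ 0.16  0.27 -0.04] [ 0.009 -0.002 -0.005] 44.9
w10 38.98 [ 523.17758291 -279.07304884  229.40666683] [ 0.49882511  0.31226445 -0.05479152] [-0.0106044   0.0286889   0.03853087] 45.2529166296158
98.33719451874919 ((523.1317138671875, -279.9185791015625), (33.14942169189453, 8.449251174926758), 16.87862205505371)
```

View pics/w10.png

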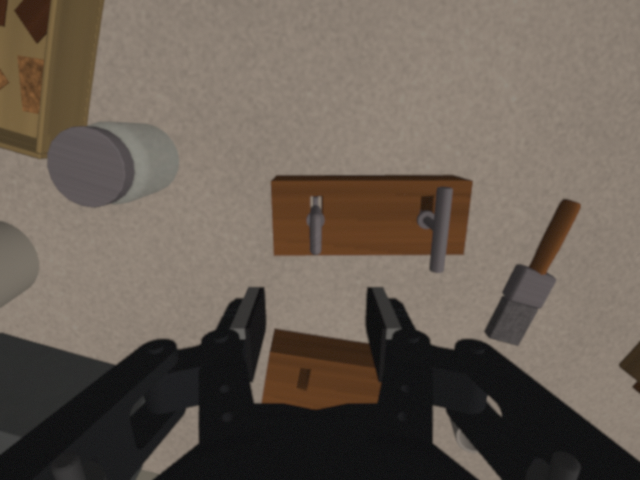

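View pics/s2z.png

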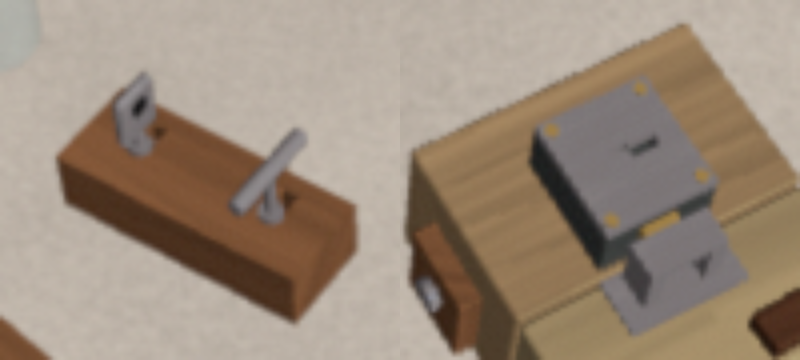

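The key stands as it did at the start: bow (523.1,-279.9), against (523.2,-279.9) before, at the same height. The scene view shows the T-bar, cup and mould undisturbed and the gripper clear. Handing in.

Run:
```python
from rig import bot
print(bot.finish_job(), bot.read_state()['clock'])
```

```text
the job is handed in; nothing more can be done
the job is handed in; nothing more can be done
```

I locked the mould, put the key back in its slot (slot b) and handed the job in at about 39 s; no verdict is reported.

- **In the lock:** The key went fully home with about 5 N of downward force. It met its stop at about 1.24 rad clockwise, and I held it there with about 5 N. It then turned back home and drew out freely.
- **Bolt:** In the last close picture it runs right under the keeper. I did not measure its travel in millimetres.
- **Key in the stand:** The bow centre is within about 0.1 mm of where it was at the start, at the same height and yaw (0.295 rad, against 0.298 before).
- **Everything else:** I saw nothing moved in the last pictures, but I only compared them by eye. I did not compare the wedge or the sanding block closely.
- **Disagreements:** The wrist camera's calibration was about 0.8 mm off against the gripper pads, and depth heights read about 0.7 to 1.5 mm low. I corrected for the pad offset before turning the key. No check failed.

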